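# Top up the part-filled cartons

## Robot

A 6-joint arm with a two-finger parallel gripper is mounted at the origin on the work surface. World frame = base frame: x ahead of the robot, y to its left, z up, the work surface at z = 0. Lengths are in m, angles in degrees, forces in N, time in s.
With the tool pointing down it reaches from about 0.4 to 0.825 m from the base axis. Payload 7 kg.
Tool frame: the origin (TCP) lies at the very end of the fingers, on their centre line; the grasp point (between the pads) lies hold_point_z behind it (hold_point_z is the distance from the TCP to the grasp point, in m); z points along the fingers, y is the line along which they close (so a half turn about z gives the same grasp; the last joint's range is limited). The gripper opens to 88 mm and grips with 3 to 60 N. Pads are 19 mm wide; open, the fingers measure 130 mm over their backs; the gripper's body (78 mm by 193 mm) begins 47 mm behind the grasp point.
Start: joints at [-57.118, 20.546, 0.682, 0, -70.136, -16.507], TCP at [0.19, -0.648, 0.227] pointing down, gripper open.
Joint ranges: [-176.03, 176.03], [-82.01, 121.73], [-58.28, 71.71], [-173.87, 95.51], [-174.79, -0.11], [-173.66, 173.66]. Speed limits (degrees/s): [136.94, 136.94, 172.46, 180, 180, 180].

## Interface

Orientations are given as [roll, pitch, yaw] about the fixed x, y, z axes, in that order (R = Rz(yaw) Ry(pitch) Rx(roll)).
In Python, from plant import get_obs, snapshot, close_job, hold_point_z gives the robot as it stands.
- The arm moves only by the tool play_rows, never from a script. Its argument "commands" is a list that holds one entry, the list of rows, each a list of 7 numbers: the shift along the tool's x, y, z in cm, then the turn, a rotation vector about the tool's x, y, z in degrees, then the opening, from 0 (shut) to 1 (fully open). In form: [[[x, y, z, ax, ay, az, fingers], ...]]. A call has 1 to 20 rows; each row is the pose to reach, as a shift and turn from the pose commanded when the call began, along the tool's axes at that moment; what a row does not reach only later rows make up. A row lasts 1/12 s, in which the tool goes at most 41.7 mm and 7.16 degrees, less where a joint would pass 70% of its speed; a pose out of reach is approached as far as the arm can. A call with a gripper value outside its range is refused whole. The fingers move at their own pace and stop on an object; the grip force is fixed at half the most. Time passes only in rows, so rows that repeat a pose let the fingers close. It gives the time, the measured TCP pose, the force, the opening and the grip force at its end, in the units of the state.
- get_obs(): the state, without advancing time (a new reading comes with each control period).
- snapshot(name): name is "scene" or "side" or "wrist"; returns a dict with "frame" (420x560x3 uint8, red, green, blue), "camera_matrix" (3x3 intrinsics, pixels), "dist" ([k1, k2, p1, p2, k3] as OpenCV has them; the pictures are not rectified), "origin" and "attitude" of the camera in the world. Camera axes: x right, y down, z forward; pixel columns grow to the right and rows downward; lengths in m; the calibration is good to about 2 mm. A picture is of the moment at which its call begins. There is no depth.
- close_job(): hands the job in; it is judged then, once.
The state is a dict: "clock": time; "joint_pos": joint angles; "qvel": joint speeds; "tau": joint torques, N m; "tool_pos": TCP position; "orientation": TCP orientation; "force": force on the tool from outside, world axes, zero at the start; "moment": the same for the moment, N m; "opening": finger opening in m; "gripper_force": force on a finger pad.
Only numpy, scipy, OpenCV 4.12 (cv2) and the standard library are available. Lean on these libraries where they do the work, as an engineer would, in place of code of your own. Each camera call takes 0.05 s, during which the arm holds its last target. There are 200 camera calls.

## Task

Each of the four open cartons on the packing bench is one part short. For each, find the loose part on the green mat with the same shape and size as the two already in it, and stand it upright on the floor of that carton's empty cell. Leave the two loose parts that match no carton standing where they are, and do not shove the cartons about or knock them over.

Things in the scene. Friction and masses are not known exactly. Their poses are not given: they have to be found in the camera images.
- part_hex: Loose bright-steel part standing on the green mat (2 mm thick, top at z = 0.002): long hexagonal coupling nut, 36 mm across the flats (42 over corners), 60 mm tall, 21 mm bore; at yaw 0 two of its flats face along its x axis, the others every 60 degrees. About 0.36 kg. Origin: centre of its underside; z up along its axis. It belongs in the carton that holds two just like it.
- part_sleeve: Loose bright-steel part standing on the green mat (2 mm thick, top at z = 0.002): plain round spacer sleeve (tube), 40 mm outside diameter, 60 mm tall, 24 mm bore. About 0.38 kg. Origin: centre of its underside; z up along its axis. It belongs in the carton that holds two just like it.
- part_square: Loose bright-steel part standing on the green mat (2 mm thick, top at z = 0.002): square block nut, 38 x 38 mm, 60 mm tall, 20 mm bore; its flat sides face along its x and y axes. About 0.53 kg. Origin: centre of its underside; z up along its axis. It belongs in the carton that holds two just like it.
- part_pinion: Loose bright-steel part standing on the green mat (2 mm thick, top at z = 0.002): toothed pinion: gear rim 46 mm across and 20 mm high at the bottom, plain round hub 32 mm in diameter above it up to 60 mm, 16 mm bore. About 0.42 kg. Origin: centre of its underside; z up along its axis. It belongs in the carton that holds two just like it.
- carton_hex: Low open cardboard tray carton, loose on the bench, 205 (its x) x 72 mm, walls and partitions 22 mm high, floor 3 mm thick. Row of three 64 x 64 mm cells along its x: two hold large hexagonal coupling nuts packed tight, standing 60 mm above its floor; the empty cell is at its -x end (centre at x = -66.5 mm, y = 0 in its frame). Origin: centre of underside; z up. About 1 kg.
- carton_sleeve: Low open cardboard tray carton, loose on the bench, 205 (its x) x 72 mm, walls and partitions 22 mm high, floor 3 mm thick. Row of three 64 x 64 mm cells along its x: two hold large round sleeves packed tight, standing 60 mm above its floor; the empty cell is at its +x end (centre at x = +66.5 mm, y = 0 in its frame). Origin: centre of underside; z up. About 1 kg.
- carton_square: Low open cardboard tray carton, loose on the bench, 205 (its x) x 72 mm, walls and partitions 22 mm high, floor 3 mm thick. Row of three 64 x 64 mm cells along its x: two hold square block nuts packed tight, standing 60 mm above its floor; the empty cell is in the middle (centre at x = 0, y = 0 in its frame). Origin: centre of underside; z up. About 1 kg.
- carton_pinion: Low open cardboard tray carton, loose on the bench, 205 (its x) x 72 mm, walls and partitions 22 mm high, floor 3 mm thick. Row of three 64 x 64 mm cells along its x: two hold pinions (hub up) packed tight, standing 60 mm above its floor; the empty cell is at its -x end (centre at x = -66.5 mm, y = 0 in its frame). Origin: centre of underside; z up. About 1 kg.
- odd_hex: Loose steel hexagonal coupling nut, visibly smaller: 24 mm across the flats, 48 mm tall, standing on the green mat. Matches no carton. Origin: centre of its underside; z up.
- odd_sleeve: Loose steel round sleeve, visibly thinner: 26 mm outside diameter, 60 mm tall, standing on the green mat. Matches no carton. Origin: centre of its underside; z up.
Not all that is in view belongs to the job. What is shaped like the carton_pinion but blue, orange or yellow is not meant.

How it is judged:
By the outcome, as a careful person would: the job done as asked, in the order asked, and still so for the second after the job is handed in, with the robot touching nothing.
It also fails if it takes over 104 s, if anything falls off the work surface, if the arm or the gripper's body presses on something with over 40 N, if the wrist force passes 120 N, or if a joint passes its speed limit or range.

## Working session

There is one attempt and no reset: what is moved stays moved. The work goes in short steps, Python scripts to look and compute and a tool call to move; the robot and the scene stay as the last step left them, time stands still between calls to the robot, and variables do not carry over. Pictures are saved under pics/ and viewed, at most 14 in all, crops included, and the job is handed in when it is done.

Besides the shell and the picture viewer there is one more tool, called after "Emit:" by a JSON object that holds its "method" and its "body", one argument or row to a line. play_rows: Moves the arm, as the interface text tells. Its arguments: {"type":"object","properties":{"commands":{"type":"array","items":{"type":"array","items":{"type":"array","items":{"type":"number"}}}}},"required":["commands"]}

```bash
ls; mkdir -p pics; python3 - <<'E'
from plant import get_obs, snapshot, hold_point_z
import cv2
print(hold_point_z); o=get_obs(); print(o)
for n in ("scene","side","wrist"):
    s=snapshot(n); cv2.imwrite(f"pics/{n}0.png",s["frame"][:,:,::-1]); print(n,s["camera_matrix"],s["dist"],s["origin"],s["attitude"])
E
```

```text
pics
0.0188
{'clock': 0.0, 'joint_pos': array([-5.71156379e+01,  2.05891949e+01,  6.34602643e-01, -1.95157615e-02,
       -7.01364647e+01, -1.65071018e+01]), 'qvel': array([ 0.10171526,  0.00259919, -0.06378167, -0.00452295, -0.0062904 ,
       -0.01929181]), 'tau': array([ 2.48864953e-04, -5.82727039e+01,  2.93069834e+01,  6.99713454e+00,
        7.24869737e-03, -1.43083153e-04]), 'tool_pos': array([ 0.19015998, -0.64715392,  0.22565618]), 'orientation': array([ 1.79907483e+02, -8.28462578e-03, -1.63629379e+02]), 'force': array([-0.97298696,  0.35403271, -0.68403994]), 'moment': array([-0.02831072, -0.0044648 , -0.00890906]), 'gripper_force': 0.0, 'opening': 0.0875932865268103}
scene [[453.10502483   0.         275.96981554]
 [  0.         453.10502483 213.21077246]
 [  0.           0.           1.        ]] [-0.13760573  0.          0.          0.          0.        ] [ 0.97172981 -0.63250675  0.77386129] [-133.37194995    0.22032322   35.49354443]
side [[493.59236693   0.         281.28242166]
 [  0.         493.59236693 207.65247658]
 [  0.           0.           1.        ]] [0.00630898 0.         0.         0.         0.        ] [0.35273178 0.86474308 0.91499562] [-134.3639933    -0.79139371 -169.64136571]
wrist [[321.22601099   0.         276.88611645]
 [  0.         321.22601099 214.36831927]
 [  0.           0.           1.        ]] [-0.05130179  0.          0.          0.          0.        ] [ 0.11948921 -0.66826967  0.38293402] [ 1.64222205e+02 -6.20421333e-02  1.06349812e+02]
```

View pics/scene0.png

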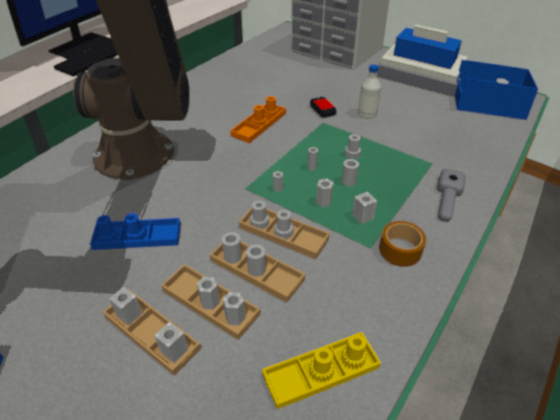

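View pics/side0.png

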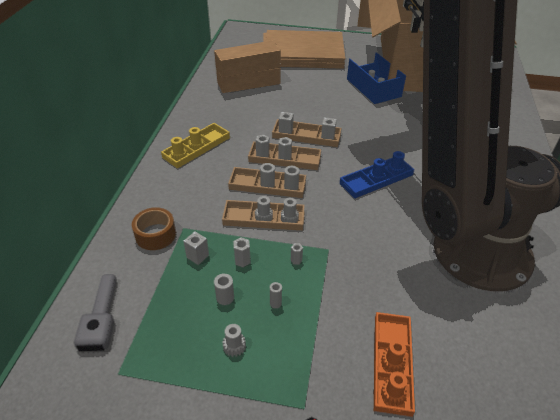

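View pics/wrist0.png

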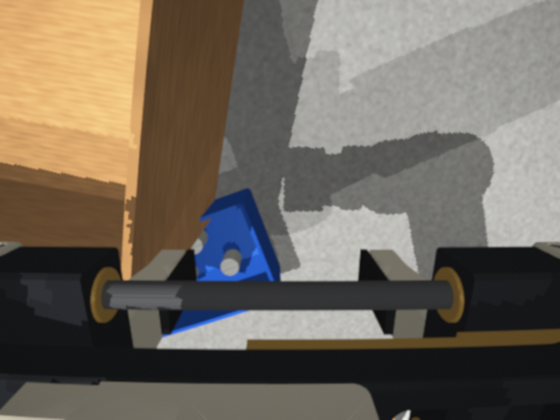

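Scene and side views show six steel parts on the mat: square (365,207), hex (325,192), sleeve (350,172), pinion (354,145), with a thin sleeve (313,158) and a small hex (278,181). Four tan cartons sit beside it, in order from the mat: pinion (284,230), sleeve (257,268), hex (210,300), square (152,330). The wrist view is not on the work yet.

```bash
cat > h.py <<'E'
import numpy as np, cv2
from scipy.spatial.transform import Rotation as R
from plant import get_obs, snapshot, close_job, hold_point_z
def rot(a): return R.from_euler('xyz',a,degrees=True)
def ray(s,px):
    p=cv2.undistortPoints(np.array(px,float).reshape(-1,1,2),s["camera_matrix"],np.array(s["dist"]))[:,0]
    d=np.c_[p,np.ones(len(p))]
    return np.array(s["origin"]),rot(s["attitude"]).apply(d)
def plane(s,px,z):
    o,d=ray(s,px); return o+d*((z-o[2])/d[:,2])[:,None]
def tri(s1,p1,s2,p2):
    out=[]
    (o1,d1),(o2,d2)=ray(s1,p1),ray(s2,p2)
    for a,b in zip(d1,d2):
        t=np.linalg.lstsq(np.c_[a,-b],o2-o1,rcond=None)[0]
        out.append((o1+a*t[0]+o2+b*t[1])/2)
    return np.array(out)
def shift(pos,yaw=None):
    """tool-frame shift in cm to world TCP pos, and yaw turn"""
    o=get_obs(); r=rot(o["orientation"])
    d=r.inv().apply(np.array(pos)-o["tool_pos"])*100
    return d
E
python3 - <<'E'
from h import *
np.set_printoptions(precision=3,suppress=True)
a,b=snapshot("scene"),snapshot("side")
n=["square","hex","sleeve","pinion","oddsl","oddhex"]
pa=[(366,199),(325,184),(351,164),(355,138),(313,152),(278,175)]
pb=[(196,238),(242,243),(223,281),(232,329),(276,288),(296,247)]
for k,t in zip(n,tri(a,pa,b,pb)): print(k,t)
print(tri(a,[(284,230),(257,268),(210,300),(152,330)],b,[(264,215),(268,182),(285,155),(307,132)]))
for s,nm in((a,"scene"),(b,"side")):
    hsv=cv2.cvtColor(s["frame"],cv2.COLOR_RGB2HSV)
    m=cv2.inRange(hsv,(8,90,90),(20,200,255))
    cs,_=cv2.findContours(cv2.morphologyEx(m,cv2.MORPH_CLOSE,np.ones((5,5))),cv2.RETR_EXTERNAL,2)
    for c in cs:
        if cv2.contourArea(c)>500:
            r=cv2.minAreaRect(c); print(nm,cv2.contourArea(c),r[0],plane(s,[r[0]],.015)[0])
    for px in ([(325,125),(432,165),(374,243),(250,183)] if nm=="scene" else []): print("mat",plane(s,[px],.002))
E
```

```text
square [0.676 0.142 0.062]
hex [0.567 0.136 0.06 ]
sleeve [0.581 0.247 0.059]
pinion [0.533 0.359 0.06 ]
oddsl [0.467 0.241 0.054]
oddhex [0.444 0.112 0.047]
[[ 0.547 -0.012  0.01 ]
 [ 0.564 -0.141  0.008]
 [ 0.538 -0.266  0.01 ]
 [ 0.492 -0.389  0.011]]
scene 1897.0 (151.42784118652344, 330.087646484375) [ 0.497 -0.39   0.015]
scene 1953.5 (210.51986694335938, 299.19134521484375) [ 0.542 -0.266  0.015]
scene 1789.5 (256.84710693359375, 266.7802429199219) [ 0.567 -0.142  0.015]
scene 931.0 (404.550048828125, 235.35000610351562) [0.793 0.132 0.015]
scene 1455.0 (283.0386962890625, 230.3994903564453) [ 0.551 -0.018  0.015]
scene 1187.0 (256.5364685058594, 120.3140869140625) [0.206 0.33  0.015]
mat [[0.386 0.45  0.002]]
mat [[0.742 0.45  0.002]]
mat [[0.74  0.081 0.002]]
mat [[0.37  0.087 0.002]]
side 3698.0 (394.4598083496094, 363.9685363769531) [0.207 0.348 0.015]
side 888.0 (152.0, 222.0) [0.816 0.071 0.015]
side 836.5 (263.39495849609375, 212.3124542236328) [ 0.548 -0.017  0.015]
side 694.5 (266.9973449707031, 179.52294921875) [ 0.565 -0.145  0.015]
side 580.5 (284.488037109375, 152.8515167236328) [ 0.538 -0.271  0.015]
side 2658.5 (279.7310791015625, 45.758811950683594) [ 0.675 -0.934  0.015]
side 837.5 (385.5500183105469, 12.649988174438477) [ 0.277 -1.338  0.015]
```

Emit:
{"method": "play_rows", "body": {
  "commands": [
    [[0, 0, -4, 0, 0, 5, 1], [-4, 2.3, -7.3, 0, 0, 10, 1], [-53.8, 30.7, -7.3, 0, 0, 16.375, 1], [-53.8, 30.7, -7.3, 0, 0, 16.375, 1], [-53.8, 30.7, -7.3, 0, 0, 16.375, 1], [-53.8, 30.7, -7.3, 0, 0, 16.375, 1], [-53.8, 30.7, -7.3, 0, 0, 16.375, 1], [-53.8, 30.7, -7.3, 0, 0, 16.375, 1], [-53.8, 30.7, -7.3, 0, 0, 16.375, 1], [-53.8, 30.7, -7.3, 0, 0, 16.375, 1], [-53.8, 30.7, -7.3, 0, 0, 16.375, 1], [-53.8, 30.7, -7.3, 0, 0, 16.375, 1], [-53.8, 30.7, -7.3, 0, 0, 16.375, 1], [-53.8, 30.7, -7.3, 0, 0, 16.375, 1], [-53.8, 30.7, -7.3, 0, 0, 16.375, 1], [-53.8, 30.7, -7.3, 0, 0, 16.375, 1], [-53.8, 30.7, -7.3, 0, 0, 16.375, 1], [-53.8, 30.7, -7.3, 0, 0, 16.375, 1], [-53.8, 30.7, -7.3, 0, 0, 16.375, 1]]
  ]
}}

```text
clock: 1.83
tool_pos: [0.6199, -0.201, 0.2991]
orientation: [180.0, -0.1, -179.9]
force: [-0.8, 0.6, 0.3]
opening: 0.0881
gripper_force: 0.0
```

```bash
python3 - <<'E'
from h import *
import pickle
s=snapshot("wrist"); pickle.dump(s,open("w1.pkl","wb")); cv2.imwrite("pics/w1.png",cv2.resize(s["frame"][:,:,::-1],(784,588),interpolation=3))
o=get_obs();print(o["clock"],o["tool_pos"],o["orientation"],s["origin"])
E
```

```text
1.8833 [ 0.61947014 -0.20168564  0.29944658] [-1.79995773e+02 -2.61642701e-02  1.79999521e+02] [ 0.54630234 -0.20130333  0.45636211]
```

View pics/w1.png

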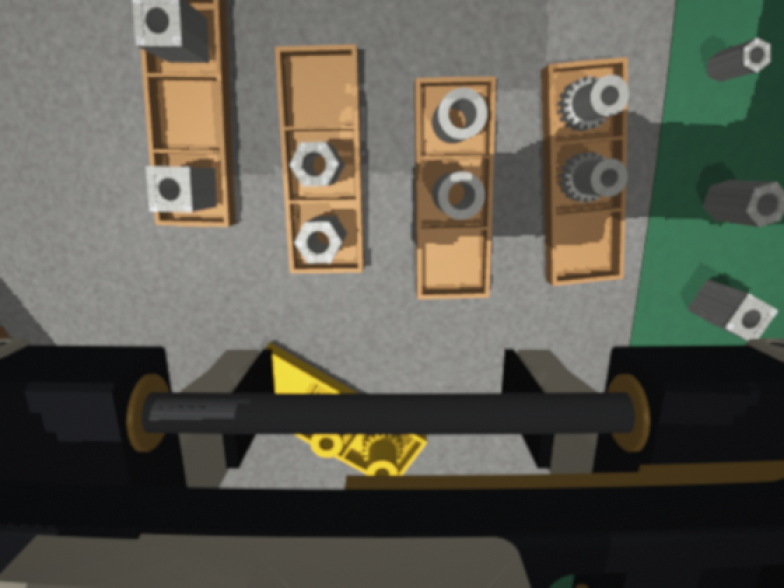

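The wrist view (784 px wide) shows all four cartons. Their empty cells are at square (187,112), hex (320,88), sleeve (453,265) and pinion (587,245). Next I'll look at the mat.

Emit:
{"method": "play_rows", "body": {
  "commands": [
    [[-1, 42, 0, 0, 0, 0, 1], [-1, 42, 0, 0, 0, 0, 1], [-1, 42, 0, 0, 0, 0, 1], [-1, 42, 0, 0, 0, 0, 1], [-1, 42, 0, 0, 0, 0, 1], [-1, 42, 0, 0, 0, 0, 1], [-1, 42, 0, 0, 0, 0, 1], [-1, 42, 0, 0, 0, 0, 1], [-1, 42, 0, 0, 0, 0, 1], [-1, 42, 0, 0, 0, 0, 1], [-1, 42, 0, 0, 0, 0, 1], [-1, 42, 0, 0, 0, 0, 1], [-1, 42, 0, 0, 0, 0, 1], [-1, 42, 0, 0, 0, 0, 1]]
  ]
}}

```text
clock: 3.05
tool_pos: [0.63, 0.2167, 0.3]
orientation: [180.0, 0.0, 179.9]
force: [-0.6, -0.7, 1.1]
opening: 0.0878
gripper_force: 0.0
```

```bash
python3 - <<'E'
from h import *
import pickle
np.set_printoptions(precision=4,suppress=True)
s=snapshot("wrist"); pickle.dump(s,open("w2.pkl","wb")); cv2.imwrite("pics/w2.png",cv2.resize(s["frame"][:,:,::-1],(784,588),interpolation=3))
o=get_obs();print(o["clock"],o["tool_pos"],o["orientation"],s["origin"])
w=pickle.load(open("w1.pkl","rb"))
C={"pinion":[(545,65),(628,58),(623,277),(551,283)],"sleeve":[(416,79),(495,78),(490,297),(418,297)],"hex":[(276,47),(357,45),(362,271),(290,272)],
"sqcell":[(147,75),(220,75),(228,150),(152,151)]}
for k,c in C.items():
    p=plane(w,np.array(c)/1.4,.022)[:,:2]; ax=(p[2]+p[3]-p[0]-p[1])/2
    print(k,p.mean(0),"len",np.linalg.norm(ax),np.linalg.norm(p[1]-p[0]),np.linalg.norm(p[2]-p[3]),"yaw",np.degrees(np.arctan2(ax[1],ax[0])))
# clicked empty cell centres on floor
cc={"square":(187,112),"hex":(320,89),"sleeve":(454,263),"pinion":(587,245)}
for k,c in cc.items(): print(k,plane(w,np.array([c])/1.4,.003)[0])
E
```

```text
3.1 [0.63   0.2167 0.3001] [179.9904   0.0262 179.8842] [0.5562 0.2166 0.4572]
pinion [ 0.5473 -0.0127] len 0.20173559753353967 0.07546030644852061 0.07315453076136902 yaw 6.296985986169568
sleeve [ 0.5643 -0.1378] len 0.20231468795951313 0.07063840349070326 0.07237036416016807 yaw 1.7398166531422175
hex [ 0.5379 -0.2632] len 0.20296702175788806 0.07151102895721688 0.07126641645542588 yaw 0.5353005709352633
sqcell [ 0.4913 -0.3854] len 0.06550831885360006 0.0670517937019359 0.07230109934133899 yaw -0.46430014518325463
square [ 0.4877 -0.3929  0.003 ]
hex [ 0.4689 -0.2648  0.003 ]
sleeve [ 0.6345 -0.1333  0.003 ]
pinion [0.6153 0.0026 0.003 ]
```

View pics/w2.png

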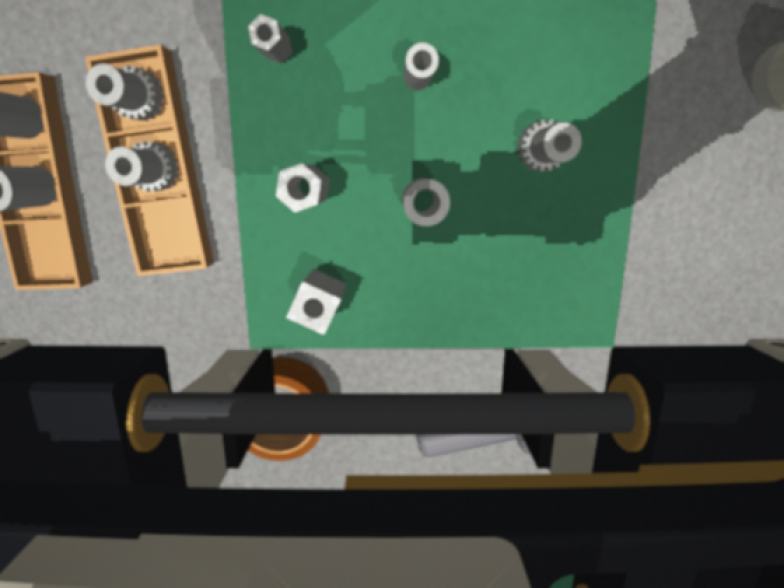

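The wrist view of the mat (784 px) shows hex (300,188), square (314,306), sleeve (426,202), pinion (562,142), odd hex (264,32) and odd sleeve (422,60).

```bash
python3 - <<'E'
from h import *
import pickle
np.set_printoptions(precision=4,suppress=True)
s=pickle.load(open("w2.pkl","rb")); f=s["frame"]; hsv=cv2.cvtColor(f,cv2.COLOR_RGB2HSV)
for k,c in {"hex":(300,188),"square":(314,306),"sleeve":(426,202),"pinion":(562,142)}.items():
    c=np.array(c)/1.4; x,y=c.astype(int); print(k,"bore",plane(s,[c],.062)[0])
    W=28; roi=hsv[y-W:y+W,x-W:x+W]
    th=150 if k in("hex","square") else 95
    m=cv2.inRange(roi,(0,0,th),(180,70,255))
    n,l,st,ce=cv2.connectedComponentsWithStats(m); i=1+np.argmax(st[1:,4])
    cs,_=cv2.findContours((l==i).astype(np.uint8),cv2.RETR_EXTERNAL,cv2.CHAIN_APPROX_NONE)
    h=cv2.convexHull(max(cs,key=cv2.contourArea))[:,0]+[x-W,y-W]
    P=plane(s,h,.062)[:,:2]*1000
    r=cv2.minAreaRect(P.astype(np.float32)); print("  rect",r,"circle",cv2.minEnclosingCircle(P.astype(np.float32)))
    if k=="hex":
        a=cv2.approxPolyDP(P.astype(np.float32),4,True)[:,0]; e=np.roll(a,-1,0)-a
        print(a); print(np.linalg.norm(e,axis=1),np.degrees(np.arctan2(e[:,1],e[:,0]))%60)
C={"pinion":[(85,58),(163,45),(211,266),(139,273)],"pcell inner floor":[(128,206),(183,197),(205,259),(144,268)]}
for k,c in C.items():
    p=plane(s,np.array(c)/1.4,.022 if k=="pinion" else .003)[:,:2]; ax=(p[2]+p[3]-p[0]-p[1])/2
    print(k,p.mean(0),np.linalg.norm(ax),"yaw",np.degrees(np.arctan2(ax[1],ax[0])))
E
```

```text
hex bore [0.5681 0.1414 0.062 ]
  rect ((567.9920654296875, 139.11878967285156), (37.50819778442383, 40.18035888671875), 87.73643493652344) circle ((567.8497314453125, 139.3562469482422), 21.04227066040039)
[[548.0953 144.4086]
 [560.8758 158.1688]
 [577.287  156.3081]
 [587.8923 133.9161]
 [574.6733 120.086 ]
 [557.1238 122.3999]]
[18.78   16.5164 24.7764 19.1315 17.7013 23.7886] [47.1141 53.5312 55.343  46.2943 52.4888 52.3048]
square bore [0.6736 0.1487 0.062 ]
  rect ((675.7744140625, 147.30056762695312), (40.38035202026367, 39.87186813354492), 64.36116027832031) circle ((675.6407470703125, 146.82089233398438), 26.750450134277344)
sleeve bore [0.5803 0.2496 0.062 ]
  rect ((581.2392578125, 250.37977600097656), (39.64858627319336, 40.75959396362305), 41.53168869018555) circle ((580.6076049804688, 248.9647216796875), 21.355688095092773)
pinion bore [0.5301 0.3633 0.062 ]
  rect ((531.9384765625, 354.70318603515625), (41.2474365234375, 50.08707809448242), 3.900123119354248) circle ((528.6541137695312, 353.9472351074219), 26.214492797851562)
pinion [ 0.5471 -0.0083] 0.2017046541092054 yaw 6.825286742621633
pcell inner floor [ 0.6132 -0.0111] 0.06449711851241989 yaw 10.360152648154044
```

Emit:
{"method": "play_rows", "body": {
  "commands": [
    [[6.2, -7.8, 0, 0, 0, 9, 1], [6.2, -7.8, 4, 0, 0, 9, 1], [6.2, -7.8, 18, 0, 0, 9, 1], [6.2, -7.8, 18, 0, 0, 9, 1], [6.2, -7.8, 18, 0, 0, 9, 1], [6.2, -7.8, 18, 0, 0, 9, 1], [6.2, -7.8, 18, 0, 0, 9, 1], [6.2, -7.8, 20, 0, 0, 9, 1], [6.2, -7.8, 23, 0, 0, 9, 1], [6.2, -7.8, 25.5, 0, 0, 9, 1], [6.2, -7.8, 26.8, 0, 0, 9, 1], [6.2, -7.8, 26.8, 0, 0, 9, 1], [6.2, -7.8, 26.8, 0, 0, 9, 0], [6.2, -7.8, 26.8, 0, 0, 9, 0], [6.2, -7.8, 26.8, 0, 0, 9, 0], [6.2, -7.8, 26.8, 0, 0, 9, 0], [6.2, -7.8, 26.8, 0, 0, 9, 0], [6.2, -7.8, 26.8, 0, 0, 9, 0]]
  ]
}}

```text
clock: 4.6
tool_pos: [0.5682, 0.1408, 0.0323]
orientation: [180.0, 0.0, 171.0]
force: [-0.8, 1.0, -0.6]
opening: 0.0532
gripper_force: 0.0
```

Emit:
{"method": "play_rows", "body": {
  "commands": [
    [[0, 0, 0, 0, 0, 0, 0], [0, 0, 0, 0, 0, 0, 0], [0, 0, 0, 0, 0, 0, 0], [0, 0, 0, 0, 0, 0, 0], [0, 0, -1.5, 0, 0, 0, 0], [0, 0, -4, 0, 0, 0, 0], [0, 0, -8, 0, 0, 0, 0], [0.2, -2, -10, 0, 0, -3, 0], [0.5, -5, -10, 0, 0, -9, 0], [0.7, -9, -10, 0, 0, -9, 0], [1, -13, -10, 0, 0, -9, 0], [1.4, -17, -10, 0, 0, -9, 0], [1.7, -21, -10, 0, 0, -9, 0], [2.1, -25, -10, 0, 0, -9, 0], [2.4, -29, -10, 0, 0, -9, 0], [2.7, -33, -10, 0, 0, -9, 0], [3.1, -37, -10, 0, 0, -9, 0], [3.3, -40, -10, 0, 0, -9, 0], [3.4, -41.4, -10, 0, 0, -9, 0], [3.4, -41.4, -10, 0, 0, -9, 0]]
  ]
}}

```text
clock: 6.27
tool_pos: [0.4678, -0.2653, 0.1306]
orientation: [180.0, -0.1, 179.8]
force: [-0.1, 0.4, -3.6]
opening: 0.0362
gripper_force: 29.8
```

Emit:
{"method": "play_rows", "body": {
  "commands": [
    [[0, 0, 3, 0, 0, 0, 0], [0, 0, 6, 0, 0, 0, 0], [0, 0, 8, 0, 0, 0, 0], [0, 0, 9.2, 0, 0, 0, 0], [0, 0, 9.7, 0, 0, 0, 0], [0, 0, 9.7, 0, 0, 0, 0], [0, 0, 9.7, 0, 0, 0, 0.75], [0, 0, 9.7, 0, 0, 0, 0.75], [0, 0, 9.7, 0, 0, 0, 0.75], [0, 0, 9.7, 0, 0, 0, 0.75], [0, 0, 9.7, 0, 0, 0, 0.75], [0, 0, 7, 0, 0, 0, 0.75], [0, 0, 3, 0, 0, 0, 0.75], [0, 0, 0, 0, 0, 0, 0.75], [0, 0, -2, 0, 0, 0, 0.75], [0, 0, -2, 0, 0, 0, 0.75]]
  ]
}}

```text
clock: 7.6
tool_pos: [0.4723, -0.2639, 0.1569]
orientation: [-179.9, 0.5, -180.0]
force: [-0.0, 0.2, 0.7]
opening: 0.0657
gripper_force: 0.0
```

```bash
python3 - <<'E'
from h import *
a=snapshot("wrist")["frame"]; b=snapshot("scene")["frame"]
b=cv2.resize(b[150:390,80:400],(560,420),interpolation=3)
cv2.imwrite("pics/p1.png",cv2.resize(np.vstack([a,b])[:,:,::-1],(400,600),interpolation=cv2.INTER_AREA))
o=get_obs();print(o["clock"],o["tool_pos"],o["orientation"])
E
```

```text
7.7 [ 0.47002065 -0.26296965  0.15267413] [-1.79987930e+02  1.56266962e-01  1.79991701e+02]
```

View pics/p1.png

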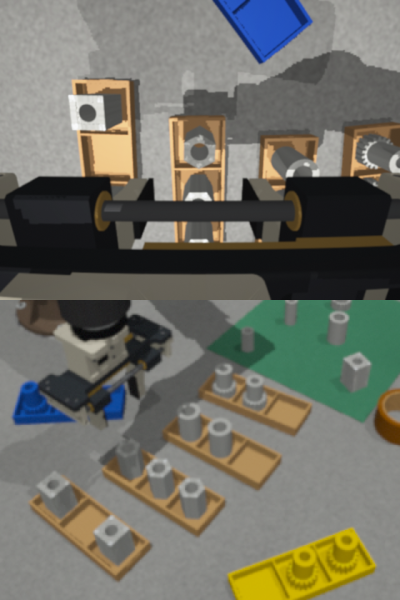

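The picture shows the hex nut standing in its cell at (199,150) in the wrist half, and the cartons unmoved. Sleeve next.

Emit:
{"method": "play_rows", "body": {
  "commands": [
    [[-11.1, 51.3, 0, 0, 0, 0, 0.8], [-11.1, 51.3, 0, 0, 0, 0, 0.8], [-11.1, 51.3, 0, 0, 0, 0, 0.8], [-11.1, 51.3, 0, 0, 0, 0, 0.8], [-11.1, 51.3, 0, 0, 0, 0, 0.8], [-11.1, 51.3, 0, 0, 0, 0, 0.8], [-11.1, 51.3, 0, 0, 0, 0, 0.8], [-11.1, 51.3, 0, 0, 0, 0, 0.8], [-11.1, 51.3, 0, 0, 0, 0, 0.8], [-11.1, 51.3, 0, 0, 0, 0, 0.8], [-11.1, 51.3, 0, 0, 0, 0, 0.8], [-11.1, 51.3, 0, 0, 0, 0, 0.8], [-11.1, 51.3, 0, 0, 0, 0, 0.8], [-11.1, 51.3, 0, 0, 0, 0, 0.8], [-11.1, 51.3, 3, 0, 0, 0, 0.8], [-11.1, 51.3, 6, 0, 0, 0, 0.8], [-11.1, 51.3, 9, 0, 0, 0, 0.8], [-11.1, 51.3, 11, 0, 0, 0, 0.8], [-11.1, 51.3, 12, 0, 0, 0, 0.8], [-11.1, 51.3, 12, 0, 0, 0, 0.8]]
  ]
}}

```text
clock: 9.37
tool_pos: [0.5786, 0.2484, 0.028]
orientation: [-179.8, -0.3, 180.0]
force: [-0.6, -0.9, -0.7]
opening: 0.0702
gripper_force: 0.0
```

Emit:
{"method": "play_rows", "body": {
  "commands": [
    [[0, 0, 0, 0, 0, 0, 0], [0, 0, 0, 0, 0, 0, 0], [0, 0, 0, 0, 0, 0, 0], [0, 0, 0, 0, 0, 0, 0], [0, 0, 0, 0, 0, 0, 0], [0, 0, 0, 0, 0, 0, 0], [0, 0, 0, 0, 0, 0, 0], [0, 0, -1.5, 0, 0, 0, 0], [0, 0, -4, 0, 0, 0, 0], [0, 0, -8, 0, 0, 0, 0], [-0.3, -2, -10, 0, 0, 0, 0], [-0.8, -6, -10, 0, 0, 0, 0], [-1.3, -10, -10, 0, 0, 0, 0], [-1.9, -14, -10, 0, 0, 0, 0], [-2.4, -18, -10, 0, 0, 0, 0], [-3, -22, -10, 0, 0, 0, 0], [-3.5, -26, -10, 0, 0, 0, 0], [-4, -30, -10, 0, 0, 0, 0], [-4.6, -34, -10, 0, 0, 0, 0], [-5, -37, -10, 0, 0, 0, 0]]
  ]
}}

```text
clock: 11.03
tool_pos: [0.6298, -0.1228, 0.1308]
orientation: [180.0, -0.1, 179.9]
force: [0.9, 1.0, -3.5]
opening: 0.0389
gripper_force: 30.0
```

Emit:
{"method": "play_rows", "body": {
  "commands": [
    [[-0.15, -1.4, 0, 0, 0, 0, 0], [-0.15, -1.4, 3, 0, 0, 0, 0], [-0.15, -1.4, 6, 0, 0, 0, 0], [-0.15, -1.4, 8, 0, 0, 0, 0], [-0.15, -1.4, 9.2, 0, 0, 0, 0], [-0.15, -1.4, 9.7, 0, 0, 0, 0], [-0.15, -1.4, 9.7, 0, 0, 0, 0], [-0.15, -1.4, 9.7, 0, 0, 0, 0.8], [-0.15, -1.4, 9.7, 0, 0, 0, 0.8], [-0.15, -1.4, 9.7, 0, 0, 0, 0.8], [-0.15, -1.4, 9.7, 0, 0, 0, 0.8], [-0.15, -1.4, 9.7, 0, 0, 0, 0.8], [-0.15, -1.4, 7, 0, 0, 0, 0.8], [-0.15, -1.4, 3, 0, 0, 0, 0.8], [-0.15, -1.4, 0, 0, 0, 0, 0.8], [-0.15, -1.4, -2, 0, 0, 0, 0.8]]
  ]
}}

```text
clock: 12.37
tool_pos: [0.6334, -0.1342, 0.1556]
orientation: [-180.0, 0.2, -180.0]
force: [0.7, 0.1, 0.6]
opening: 0.0703
gripper_force: 0.0
```

```bash
python3 - <<'E'
from h import *
a=snapshot("wrist")["frame"]; b=snapshot("scene")["frame"]
b=cv2.resize(b[150:390,80:400],(560,420),interpolation=3)
cv2.imwrite("pics/p2.png",cv2.resize(np.vstack([a,b])[:,:,::-1],(400,600),interpolation=cv2.INTER_AREA))
o=get_obs();print(o["clock"],o["tool_pos"],o["orientation"])
E
```

```text
12.4667 [ 0.63465261 -0.13417371  0.15668758] [-179.9783847     0.46576223 -179.96783338]
```

View pics/p2.png

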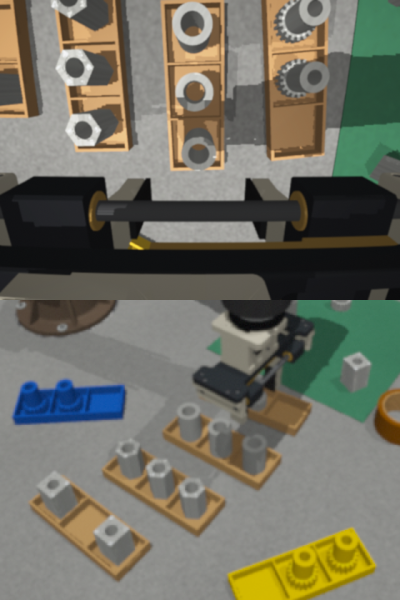

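The sleeve stands in its cell at (199,152) in the wrist half, and the cartons are unmoved. Square next.

Emit:
{"method": "play_rows", "body": {
  "commands": [
    [[-4.3, 28.2, 0, 0, 0, 25.6, 0.9], [-4.3, 28.2, 0, 0, 0, 25.6, 0.9], [-4.3, 28.2, 0, 0, 0, 25.6, 0.9], [-4.3, 28.2, 0, 0, 0, 25.6, 0.9], [-4.3, 28.2, 0, 0, 0, 25.6, 0.9], [-4.3, 28.2, 0, 0, 0, 25.6, 0.9], [-4.3, 28.2, 0, 0, 0, 25.6, 0.9], [-4.3, 28.2, 0, 0, 0, 25.6, 0.9], [-4.3, 28.2, 0, 0, 0, 25.6, 0.9], [-4.3, 28.2, 3, 0, 0, 25.6, 0.9], [-4.3, 28.2, 6, 0, 0, 25.6, 0.9], [-4.3, 28.2, 9, 0, 0, 25.6, 0.9], [-4.3, 28.2, 11, 0, 0, 25.6, 0.9], [-4.3, 28.2, 12, 0, 0, 25.6, 0.9], [-4.3, 28.2, 12, 0, 0, 25.6, 0.9], [-4.3, 28.2, 12, 0, 0, 25.6, 0], [-4.3, 28.2, 12, 0, 0, 25.6, 0], [-4.3, 28.2, 12, 0, 0, 25.6, 0], [-4.3, 28.2, 12, 0, 0, 25.6, 0], [-4.3, 28.2, 12, 0, 0, 25.6, 0]]
  ]
}}

```text
clock: 14.13
tool_pos: [0.6756, 0.1483, 0.0328]
orientation: [179.9, 0.1, 154.4]
force: [-0.9, 0.5, 0.6]
opening: 0.0514
gripper_force: 0.0
```

Emit:
{"method": "play_rows", "body": {
  "commands": [
    [[0, 0, 0, 0, 0, 0, 0], [0, 0, 0, 0, 0, 0, 0], [0, 0, 0, 0, 0, 0, 0], [0, 0, 0, 0, 0, 0, 0], [0, 0, -1.5, 0, 0, 0, 0], [0, 0, -4, 0, 0, 0, 0], [0, 0, -8, 0, 0, 0, 0], [-0.3, -3, -10, 0, 0, -3, 0], [-0.8, -7, -10, 0, 0, -7, 0], [-1.3, -11, -10, 0, 0, -11, 0], [-1.7, -15, -10, 0, 0, -15, 0], [-2.2, -19, -10, 0, 0, -19, 0], [-2.6, -23, -10, 0, 0, -23, 0], [-3.1, -27, -10, 0, 0, -25.6, 0], [-3.5, -31, -10, 0, 0, -25.6, 0], [-4, -35, -10, 0, 0, -25.6, 0], [-4.4, -39, -10, 0, 0, -25.6, 0], [-4.9, -43, -10, 0, 0, -25.6, 0], [-5.4, -47, -10, 0, 0, -25.6, 0], [-5.8, -51, -10, 0, 0, -25.6, 0]]
  ]
}}

```text
clock: 15.8
tool_pos: [0.5054, -0.3382, 0.1306]
orientation: [179.9, -0.1, 180.0]
force: [1.5, -0.3, -4.1]
opening: 0.0382
gripper_force: 30.0
```

Emit:
{"method": "play_rows", "body": {
  "commands": [
    [[0.8, -2.5, 0, 0, 0, 0, 0], [1.7, -5, 0, 0, 0, 0, 0], [1.7, -5, 1, 0, 0, 0, 0], [1.7, -5, 4, 0, 0, 0, 0], [1.7, -5, 7, 0, 0, 0, 0], [1.7, -5, 9, 0, 0, 0, 0], [1.7, -5, 9.7, 0, 0, 0, 0], [1.7, -5, 9.7, 0, 0, 0, 0], [1.7, -5, 9.7, 0, 0, 0, 0.8], [1.7, -5, 9.7, 0, 0, 0, 0.8], [1.7, -5, 9.7, 0, 0, 0, 0.8], [1.7, -5, 9.7, 0, 0, 0, 0.8], [1.7, -5, 9.7, 0, 0, 0, 0.8], [1.7, -5, 7, 0, 0, 0, 0.8], [1.7, -5, 3, 0, 0, 0, 0.8], [1.7, -5, 0, 0, 0, 0, 0.8], [1.7, -5, -2, 0, 0, 0, 0.8]]
  ]
}}

```text
clock: 17.22
tool_pos: [0.4911, -0.3877, 0.1555]
orientation: [-179.9, 0.2, -180.0]
force: [-0.0, -0.0, 0.3]
opening: 0.0697
gripper_force: 0.0
```

```bash
python3 - <<'E'
from h import *
a=snapshot("wrist")["frame"]; b=snapshot("scene")["frame"]
b=cv2.resize(b[150:390,80:400],(560,420),interpolation=3)
cv2.imwrite("pics/p3.png",cv2.resize(np.vstack([a,b])[:,:,::-1],(400,600),interpolation=cv2.INTER_AREA))
o=get_obs();print(o["clock"],o["tool_pos"],o["orientation"])
E
```

```text
17.3167 [ 0.49222544 -0.38824255  0.15658304] [-179.78259569    0.40938725 -179.96413571]
```

View pics/p3.png

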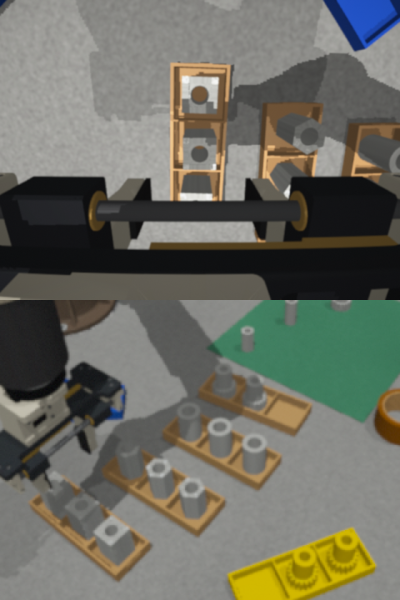

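The square nut stands in the middle cell at (200,152) in the wrist half. Pinion next.

Emit:
{"method": "play_rows", "body": {
  "commands": [
    [[-4.1, 74.9, 0, 0, 0, 0, 0.8], [-4.1, 74.9, 0, 0, 0, 0, 0.8], [-4.1, 74.9, 0, 0, 0, 0, 0.8], [-4.1, 74.9, 0, 0, 0, 0, 0.8], [-4.1, 74.9, 0, 0, 0, 0, 0.8], [-4.1, 74.9, 0, 0, 0, 0, 0.8], [-4.1, 74.9, 0, 0, 0, 0, 0.8], [-4.1, 74.9, 0, 0, 0, 0, 0.8], [-4.1, 74.9, 0, 0, 0, 0, 0.8], [-4.1, 74.9, 0, 0, 0, 0, 0.8], [-4.1, 74.9, 0, 0, 0, 0, 0.8], [-4.1, 74.9, 0, 0, 0, 0, 0.8], [-4.1, 74.9, 0, 0, 0, 0, 0.8], [-4.1, 74.9, 0, 0, 0, 0, 0.8], [-4.1, 74.9, 0, 0, 0, 0, 0.8], [-4.1, 74.9, 0, 0, 0, 0, 0.8], [-4.1, 74.9, 0, 0, 0, 0, 0.8], [-4.1, 74.9, 0, 0, 0, 0, 0.8], [-4.1, 74.9, 0, 0, 0, 0, 0.8], [-4.1, 74.9, 0, 0, 0, 0, 0.8]]
  ]
}}

```text
clock: 18.98
tool_pos: [0.5303, 0.364, 0.1501]
orientation: [-179.9, -0.1, -179.9]
force: [-0.1, -0.6, 0.0]
opening: 0.0702
gripper_force: 0.0
```

```bash
python3 - <<'E'
from h import *
s=snapshot("wrist"); a=s["frame"]; b=snapshot("side")["frame"]
cv2.imwrite("pics/p4.png",np.vstack([cv2.resize(a,(400,300)),cv2.resize(b,(400,300))])[:,:,::-1])
o=get_obs();print(o["clock"],o["tool_pos"],o["orientation"])
# where the expected pinion hub centre shows in the wrist image (400-wide scale)
p=cv2.projectPoints(np.array([[.531,.361,.062]]),cv2.Rodrigues(rot(s["attitude"]).inv().as_matrix())[0],-rot(s["attitude"]).inv().apply(s["origin"]),s["camera_matrix"],np.array(s["dist"]))[0]
print(p/1.4)
E
```

```text
19.0833 [0.53046141 0.36157886 0.15074913] [-1.79939651e+02 -6.24811303e-02 -1.79983774e+02]
[[[195.42576067 157.51767561]]]
```

View pics/p4.png

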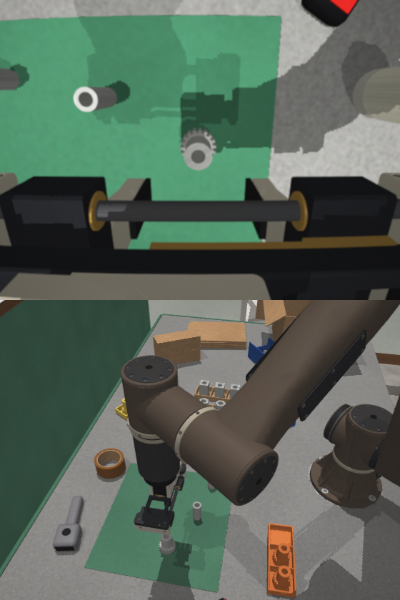

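The pinion's hub is at (198,156) in the wrist half, about 3 mm to +y of my estimate. I'll correct for that and grasp.

Emit:
{"method": "play_rows", "body": {
  "commands": [
    [[0.1, 0.3, 3, 0, 0, 0, 0.8], [0.1, 0.3, 6, 0, 0, 0, 0.8], [0.1, 0.3, 9, 0, 0, 0, 0.8], [0.1, 0.3, 11, 0, 0, 0, 0.8], [0.1, 0.3, 12, 0, 0, 0, 0.8], [0.1, 0.3, 12, 0, 0, 0, 0.8], [0.1, 0.3, 12, 0, 0, 0, 0], [0.1, 0.3, 12, 0, 0, 0, 0], [0.1, 0.3, 12, 0, 0, 0, 0], [0.1, 0.3, 12, 0, 0, 0, 0], [0.1, 0.3, 12, 0, 0, 0, 0], [0.1, 0.3, 12, 0, 0, 0, 0], [0.1, 0.3, 12, 0, 0, 0, 0], [0.1, 0.3, 12, 0, 0, 0, 0], [0.1, 0.3, 12, 0, 0, 0, 0], [0.1, 0.3, 10, 0, 0, 0, 0], [0.1, 0.3, 7, 0, 0, 0, 0], [0.1, 0.3, 3, 0, 0, 0, 0], [0.1, 0.3, 2, 0, 0, 0, 0]]
  ]
}}

```text
clock: 20.67
tool_pos: [0.5319, 0.3668, 0.1369]
orientation: [179.8, 0.3, -179.9]
force: [1.6, 1.3, -1.4]
opening: 0.0317
gripper_force: 30.0
```

Emit:
{"method": "play_rows", "body": {
  "commands": [
    [[-1, -4, 0, 0, 0, -2, 0], [-1.9, -8, 0, 0, 0, -4, 0], [-2.8, -12, 0, 0, 0, -6, 0], [-3.7, -16, 0, 0, 0, -6.5, 0], [-4.6, -20, 0, 0, 0, -6.5, 0], [-5.5, -24, 0, 0, 0, -6.5, 0], [-6.4, -28, 0, 0, 0, -6.5, 0], [-7.3, -32, 0, 0, 0, -6.5, 0], [-8, -35, 0, 0, 0, -6.5, 0], [-8.3, -36.7, 0, 0, 0, -6.5, 0], [-8.3, -36.7, 0, 0, 0, -6.5, 0], [-8.3, -36.7, 0, 0, 0, -6.5, 0]]
  ]
}}

```text
clock: 21.67
tool_pos: [0.6124, -0.0032, 0.1304]
orientation: [180.0, -0.1, -173.7]
force: [-0.2, 0.8, -4.6]
opening: 0.0316
gripper_force: 30.0
```

```bash
python3 - <<'E'
from h import *
s=snapshot("wrist"); a=s["frame"].copy()
o=get_obs();print(o["clock"],o["tool_pos"],o["orientation"])
y=np.radians(6.5); c=np.array([.6135,-.003]); ex=np.array([np.cos(y),np.sin(y)]); ey=np.array([-ex[1],ex[0]])
ctr=c-.0665*ex
P=[np.r_[ctr+i*.1025*ex+j*.036*ey,.022] for i,j in((-1,-1),(-1,1),(1,1),(1,-1))]
p=cv2.projectPoints(np.array(P),cv2.Rodrigues(rot(s["attitude"]).inv().as_matrix())[0],-rot(s["attitude"]).inv().apply(s["origin"]),s["camera_matrix"],np.array(s["dist"]))[0]
cv2.polylines(a,[np.int32(p)],True,(0,0,255),1)
cv2.imwrite("pics/p5.png",cv2.resize(a[60:340,90:470],(760,560))[:,:,::-1])
E
```

```text
21.7167 [ 0.61246387 -0.00222289  0.13061046] [ 1.79977398e+02 -7.60510774e-02 -1.73580080e+02]
```

View pics/p5.png

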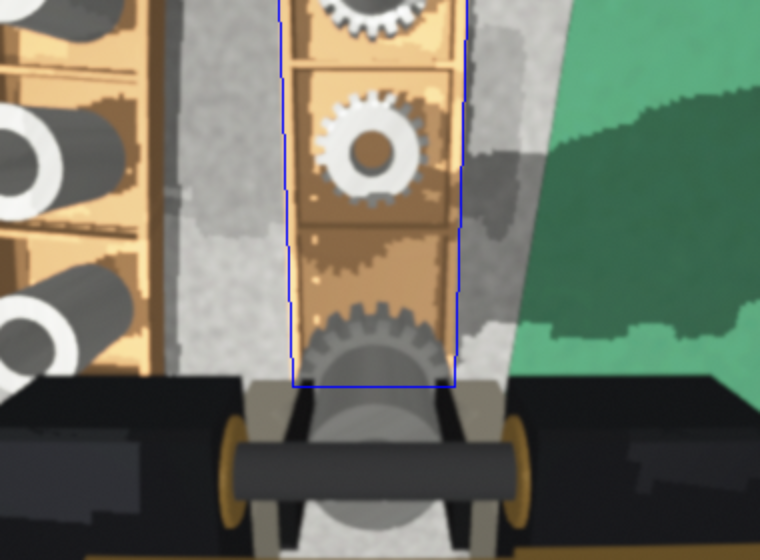

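The estimated outline matches the pinion carton to within about 2 mm. Lowering the pinion.

Emit:
{"method": "play_rows", "body": {
  "commands": [
    [[0, 0, 3, 0, 0, 0, 0], [0, 0, 6, 0, 0, 0, 0], [0, 0, 8, 0, 0, 0, 0], [0, 0, 9.2, 0, 0, 0, 0], [0, 0, 9.7, 0, 0, 0, 0], [0, 0, 9.7, 0, 0, 0, 0], [0, 0, 9.7, 0, 0, 0, 0.8], [0, 0, 9.7, 0, 0, 0, 0.8], [0, 0, 9.7, 0, 0, 0, 0.8], [0, 0, 9.7, 0, 0, 0, 0.8], [0, 0, 9.7, 0, 0, 0, 0.8], [0, 0, 9.7, 0, 0, 0, 0.8], [0, 0, 7, 0, 0, 0, 0.8], [0, 0, 3, 0, 0, 0, 0.8], [0, 0, -3, 0, 0, 0, 0.8], [-5, 0, -10, 0, 0, 0, 0.8], [-10, 0, -15, 0, 0, 0, 0.8], [-10, 0, -17, 0, 0, 0, 0.8], [-10, 0, -17, 0, 0, 0, 0.8], [-10, 0, -17, 0, 0, 0, 0.8]]
  ]
}}

```text
clock: 23.38
tool_pos: [0.7152, 0.0091, 0.3068]
orientation: [-180.0, 0.3, -173.5]
force: [0.1, -0.3, -0.1]
opening: 0.07
gripper_force: 0.0
```

```bash
python3 - <<'E'
from h import *
a=snapshot("wrist")["frame"]; b=snapshot("side")["frame"]
b=cv2.resize(b[90:390,130:410],(560,600),interpolation=3)
cv2.imwrite("pics/p6.png",np.hstack([cv2.resize(a,(400,300)),cv2.resize(b,(400,429))[:300]])[:,:,::-1])
o=get_obs();print(o["clock"],o["tool_pos"],o["orientation"],o["force"])
E
```

```text
23.4833 [0.71524523 0.00937422 0.30550855] [-179.99322285    0.36742999 -173.51195361] [ 0.61190895  0.55882143 -0.3579208 ]
```

View pics/p6.png

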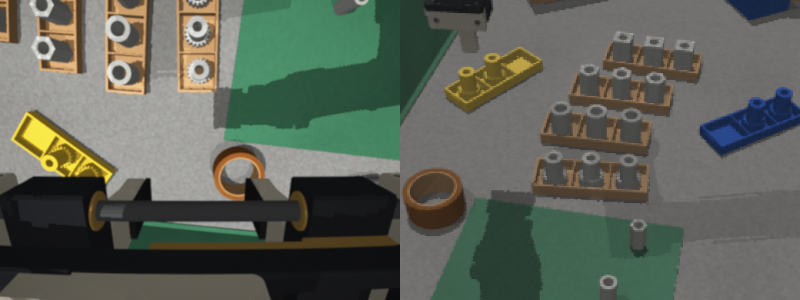

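All four cartons hold three upright parts each: the wrist half shows the pinion at (199,70), and the side half shows all four rows. Both odd parts still stand on the mat at (638,233) and (608,288).

```bash
python3 -c "
from plant import close_job; print(close_job())"
```

```text
the job is handed in; nothing more can be done
None
```

All four matching parts stand upright in their cartons' empty cells, the two odd parts stand where they were, the cartons look unmoved in the camera views, and the job was handed in at about 23.5 s of the 104 s limit.

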